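Run the seam of a stereo viewer and lift out its lens board

ROBOT

A 6-joint arm with a two-finger parallel gripper is mounted at the origin on the work surface. World frame = base frame: x ahead of the robot, y to its left, z up, the work surface at z = 0. Lengths are in m, angles in rad, forces in N, time in s.
With the tool pointing down it reaches from about 0.225 to 0.875 m from the base axis. Payload 3.4 kg.
Tool frame: the origin (TCP) lies at the very end of the fingers, on their centre line; the grasp point (between the pads) lies 19 mm behind it; z points along the fingers, y is the direction in which the jaws open and shut (so a half turn about z gives the same grasp; the last joint's range is limited). The gripper opens to 85 mm and grips with 20 to 120 N. Pads are 22 mm wide; open, the fingers measure 114 mm over their backs; the gripper's body (76 mm by 85 mm) begins 54 mm behind the grasp point. The pads swing forward as they close: fully open they stand 13 mm farther back than shut.
Start: joints at [-1.29, 0.276, 1.505, -0, 1.361, -0.121], TCP at [0.225, -0.529, 0.231] pointing down, gripper open.
Joint ranges: [-2.89, 2.89], [-0.75, 2.08], [0.22, 2.7], [-1.18, 4.32], [0.11, 2.71], [-2.7, 2.7]. Speed limits (rad/s): [2.57, 2.57, 3.14, 3.14, 3.14, 3.14].

INTERFACE

Orientations are given as a unit quaternion [w, x, y, z].
In Python, from rig import manip, eyes gives the robot as it stands. The module is installed in compiled form; this text tells all that it offers.
- The arm moves only by the tool servo_tool, never from a script. Its argument "deltas" is one flat list of numbers, 6 for each row, row after row: the shift along the tool's x, y, z in cm, then the turn, a rotation vector about the tool's x, y, z in degrees. A call has 1 to 20 rows; each row shifts and turns the pose as measured when the row begins, along the tool's axes as they then stand; what a row does not reach is not made up. A row lasts 1/10 s, in which the tool goes at most 50 mm and 8.59 degrees, less where a joint would pass 70% of its speed; a pose out of reach is approached as far as the arm can. A call with a gripper value outside its range is refused whole. "jaw" is the finger opening in cm, from 0 to 8.54, set as the call begins (left out, the last holds). The fingers move at their own pace and stop on an object; "grip_force" is the grip in N (left out, the last holds). Time passes only in rows, so rows that do not move let the fingers close. It gives the time, the measured TCP pose, the force and the opening at its end, in the units of the state.
- manip.get_state(): the state, without advancing time (a new reading comes with each control period).
- eyes.get_image(name): name is "scene" or "top"; returns (picture, depth): 480x640x3 uint8, red, green, blue; 480x640 float32, m along the optical axis (not along the pixel's ray), 0 where there is no reading.
- eyes.get_calibration(name): a dict with "camera_matrix" (3x3 intrinsics, pixels), "rvec" (rotation vector, rad) and "tvec" (3), from world to camera coordinates, as OpenCV has them. Camera axes: x right, y down, z forward; pixel columns grow to the right and rows downward; lengths in m; the calibration is good to about 2 mm. A picture is of the moment at which its call begins. get_calibration takes no time and is no camera call.
- manip.sign_off(): hands the job in, once; it reports no verdict.
The state is a dict: "clock": time; "qpos": joint angles; "qd": joint speeds; "effort": joint torques, N m; "position": TCP position; "ee_rot": TCP orientation; "contact_force": force on the tool from outside, world axes, zero at the start; "moment": the same for the moment, N m; "width": finger opening in m.
Only numpy, scipy, OpenCV 4.12 (cv2) and the standard library are available. Lean on these libraries where they do the work, as an engineer would, in place of code of your own. Each camera call takes 0.05 s, during which the arm holds its last target.

TASK

Take the stylus from its stand and, with its tip down in the open seam along the far side of the viewer's lens board, draw it gently and slowly (about 3 cm/s) from the left end of the seam to the right end, as the robot sees it, to be sure that nothing binds the board; then hang the stylus back in its stand. Then take the lens board by its upright septum, lift it straight up and level, about 10 cm above its seat, and finish while still holding it there, steady and level over the viewer. Keep the board level all the way and leave the timer, reading glass, gauge and spare ring where they are.

Things in the scene. Friction and masses are not known exactly. Their poses are not given: they have to be found in the camera images.
- viewer: Dark wooden stereo viewer on its back, fixed: block 124 (x) x 200 (y) x 52 mm high; origin at the centre of its underside, x away from the robot, y left, yaw within 0.35 rad. Its top recess (floor z 36, rim z 52 mm; x -49..50, y -78..78 mm) holds the lens board, centred at x -6 mm. Brass knobs stand out 16 mm at both ends, a hood leaf 6 mm on the near side, all below the rim.
- seam_left (a point): Start of the run, y 62 mm in the viewer's frame, 16 mm from the seam's left end; on the seam's line (x 44 mm) at rim height (z 52 mm). The seam is the straight gap along y between the board's far edge (x 34 mm) and the far rail (x 50 mm), its floor 16 mm under the rim; a brass fillet 4 mm high stands on the floor at x 37..40 mm. Starting within 1 cm of here is fine.
- seam_right (a point): End of the run, y -62 mm, 16 mm from the seam's right end, else as seam_left. All along the run the tip is down in the seam, lower than the board's top face (4 mm under the rim); a tip 9 mm under the rim clears floor and fillet.
- lens_board: Pale wooden lens board, loose in the recess with 3 mm play, 0.2 to 0.35 kg: plate 80 (x) x 150 (y) x 12 mm; origin at the centre of its underside, z up, centre of mass on the z axis. Two fixed nickel eyepiece rings, 48 mm across, 8 mm high, at y +-38 mm. Its grip is the septum, an upright fin in the middle, 50 (x) x 12 (y) mm, z 12 to 57 mm.
- septum_top (a point): Centre of the septum's top edge, 57 mm above the board's underside; axes as the board's: the fin is 50 mm long in x, 12 mm thick in y (pinch across y).
- stylus: Stylus, 0.06 kg, hanging upright in its stand: steel collar 30 mm across, 6 mm thick; above it a round wooden handle 14 mm across, from 6 to 68 mm above the collar's underside; below it a shaft 10 mm across for 22 mm, then tapering to a tip 4 mm across. Origin on the axis at the collar's underside, z up.
- stylus_tip (a point): The point of the stylus, 50 mm below the collar's underside on its axis.
- stand: Dark steel block, fixed, 64 x 64 x 60 mm high, with a vertical through hole 19 mm wide in the middle of its top; origin at the centre of its underside. It stands left or right of the viewer. The collar of the stylus rests on its top (stylus origin at z 60 mm).
- stand_hole0 (a point): Centre of the hole's mouth in the stand's top.
- timer: Bystander, loose: black push-button timer 75 x 95 x 52 mm, origin at the centre of its underside; beside the viewer, on the other side from the stand.
- reading_glass: Bystander, loose: round reading glass of smoky quartz lying flat, 84 mm across, 9 mm thick, wooden handle reaching to x -130 mm; origin under the centre of the glass.
- gauge: Bystander, loose: steel dividing gauge lying flat, 170 mm long in y, 12 mm high; origin at the centre of its underside.
- spare_ring: Bystander, loose: nickel eyepiece ring 48 mm across, 10 mm high, lying flat beyond the viewer; origin at the centre of its underside.

How it is judged:
On the way, in this order (a step that is already met when the one before it is completed fails the run):
1. the held stylus has its tip down in the seam at the left end of the seam, the lens board still seated (z of stylus_tip in the frame of viewer below 0.048 m and x of stylus_tip in the frame of viewer between 0.033 and 0.051 m and z of lens_board in the frame of viewer below 0.04 m and y of stylus_tip in the frame of viewer between 0.051 and 0.073 m and contact force between stylus and the fingers above 0.5 N), for 0.06 s.
2. the held stylus has its tip down in the seam a quarter of the way along, the lens board still seated (z of stylus_tip in the frame of viewer below 0.048 m and x of stylus_tip in the frame of viewer between 0.033 and 0.051 m and z of lens_board in the frame of viewer below 0.04 m and y of stylus_tip in the frame of viewer between 0.02 and 0.042 m and contact force between stylus and the fingers above 0.5 N), for 0.06 s.
3. the held stylus has its tip down in the seam half way along, the lens board still seated (z of stylus_tip in the frame of viewer below 0.048 m and x of stylus_tip in the frame of viewer between 0.033 and 0.051 m and z of lens_board in the frame of viewer below 0.04 m and y of stylus_tip in the frame of viewer between -0.011 and 0.011 m and contact force between stylus and the fingers above 0.5 N), for 0.06 s.
4. the held stylus has its tip down in the seam three quarters of the way along, the lens board still seated (z of stylus_tip in the frame of viewer below 0.048 m and x of stylus_tip in the frame of viewer between 0.033 and 0.051 m and z of lens_board in the frame of viewer below 0.04 m and y of stylus_tip in the frame of viewer between -0.042 and -0.02 m and contact force between stylus and the fingers above 0.5 N), for 0.06 s.
5. the held stylus has its tip down in the seam at the right end of the seam, the lens board still seated (z of stylus_tip in the frame of viewer below 0.048 m and x of stylus_tip in the frame of viewer between 0.033 and 0.051 m and z of lens_board in the frame of viewer below 0.04 m and y of stylus_tip in the frame of viewer between -0.073 and -0.051 m and contact force between stylus and the fingers above 0.5 N), for 0.06 s.
6. the stylus hangs in its stand again, let go, and the lens board is still seated (horizontal distance between stylus and stand_hole0 below 0.009 m and z of stylus in the frame of stand between 0.056 and 0.065 m and angle between stylus's own z axis and vertical below 0.12 rad and contact force between stylus and the arm below 0.05 N and contact force between stylus and the fingers below 0.05 N and z of lens_board in the frame of viewer below 0.04 m), for 0.2 s.
At the end, for the whole second after the job is handed in: The lens board is held by the fingers alone, 60-160 mm above its seat, within 50 mm sideways of the viewer's centre, level within 0.09 rad and still (20 mm/s, 0.1 rad/s); the stylus hangs upright in its stand, collar on its top, axis within 9 mm of the hole's, untouched (z of lens_board in the frame of viewer between 0.096 and 0.196 m and horizontal distance between lens_board and viewer below 0.05 m and angle between lens_board's own z axis and vertical below 0.09 rad and linear speed of lens_board below 0.02 m/s and angular speed of lens_board below 0.1 rad/s and contact force between lens_board and the fingers above 1 N and contact force between lens_board and viewer below 0.05 N and horizontal distance between stylus and stand_hole0 below 0.009 m and z of stylus in the frame of stand between 0.056 and 0.065 m and angle between stylus's own z axis and vertical below 0.12 rad and contact force between stylus and the arm below 0.05 N and contact force between stylus and the fingers below 0.05 N); the arm keeps its last pose, push and grip.
It fails at once if the stylus is moved faster than 0.1 m/s while its tip is down in the seam (z of stylus_tip in the frame of viewer below 0.048 m and x of stylus_tip in the frame of viewer between 0.033 and 0.051 m and y of stylus_tip in the frame of viewer between -0.078 and 0.078 m and linear speed of stylus above 0.1 m/s).
It fails at once if the stylus is pressed on the viewer with more than 20 N (contact force between stylus and viewer above 20 N).
It fails at once if the lens board is tipped by more than 0.25 rad (angle between lens_board's own z axis and vertical above 0.25 rad).
It fails at once if the timer, reading glass, gauge or spare ring is shifted by more than 20 mm (distance of any of timer, reading_glass, gauge, spare_ring from where it was at the start of the episode above 0.02 m).
It also fails if it takes over 69 s, if anything falls off the work surface, if the arm or the gripper's body presses on something with over 40 N, if the wrist force passes 120 N, or if a joint passes its speed limit or range.

## Working session

There is one attempt and no reset: what is moved stays moved. The work goes in short steps, Python scripts to look and compute and a tool call to move; the robot and the scene stay as the last step left them, time stands still between calls to the robot, and variables do not carry over. Pictures are saved under pics/ and viewed, and the job is handed in when it is done.

Besides the shell and the picture viewer there is one more tool, called after "Emit:" as name(argument=value, ...) on one line, values as JSON. servo_tool: Moves the arm, as the interface text tells. Its arguments: {"type":"object","properties":{"deltas":{"type":"array","items":{"type":"number"}},"jaw":{"type":"number"},"grip_force":{"type":"number"}},"required":["deltas"]}

```bash
mkdir -p pics; cat > h.py <<'E'
import numpy as np, cv2
from rig import manip, eyes
def grab(n,tag):
    im,d=eyes.get_image(n); cv2.imwrite(f'pics/{tag}.png',im[:,:,::-1]); np.savez(f'pics/{tag}.npz',im=im,d=d); return im,d
def cal(n):
    c=eyes.get_calibration(n); return np.array(c['camera_matrix']),cv2.Rodrigues(np.array(c['rvec'],float))[0],np.array(c['tvec'],float).ravel()
def ray(n,u,v,z):
    K,R,t=cal(n); c=-R.T@t; d=R.T@np.linalg.inv(K)@np.array([u,v,1.]); return c+d*(z-c[2])/d[2]
def cloud(n,d):
    K,R,t=cal(n); v,u=np.mgrid[:480,:640]
    P=np.stack([(u-K[0,2])/K[0,0]*d,(v-K[1,2])/K[1,1]*d,d],-1); W=(P-t)@R; W[d<=0]=np.nan; return W
def st():
    s=manip.get_state(); print({k:np.round(s[k],4).tolist() for k in('clock','qpos','position','ee_rot','contact_force','width')})
E
python3 - <<'E'
from h import *
grab('scene','s0');grab('top','t0');st()
for n in('scene','top'):
    K,R,t=cal(n);print(n,K.tolist(),(-R.T@t).round(3),R.round(2).tolist())
E
```

```text
{'clock': 0.1, 'qpos': [-1.29, 0.2766, 1.506, 0.0, 1.3607, -0.121], 'position': [0.2247, -0.5287, 0.2305], 'ee_rot': [-0.0009, 0.9799, 0.1995, -0.0001], 'contact_force': [0.5661, -0.303, -0.2602], 'width': 0.0853}
scene [[540.1052915099725, 0.0, 325.03739435865424], [0.0, 540.1052915099725, 235.4375953846946], [0.0, 0.0, 1.0]] [ 0.938 -0.618  0.733] [[0.88, 0.47, -0.01], [0.32, -0.61, -0.73], [-0.35, 0.64, -0.69]]
top [[523.0878933672718, 0.0, 318.04630453350643], [0.0, 523.0878933672718, 237.4402870551013], [0.0, 0.0, 1.0]] [0.406 0.002 1.007] [[-0.06, -1.0, -0.0], [-0.97, 0.06, -0.21], [0.21, -0.01, -0.98]]
```

View pics/s0.png

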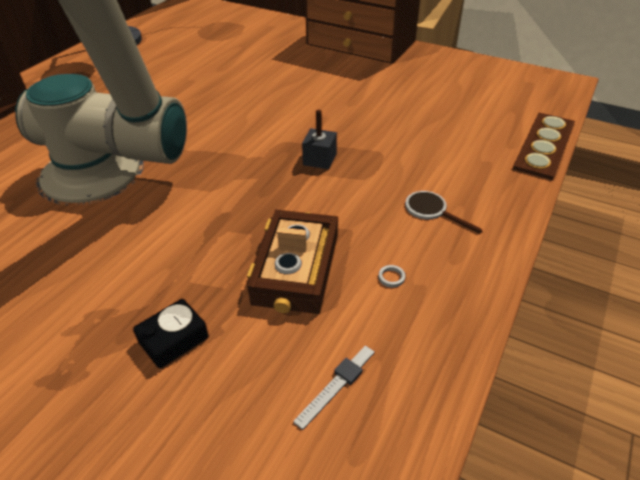

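View pics/t0.png

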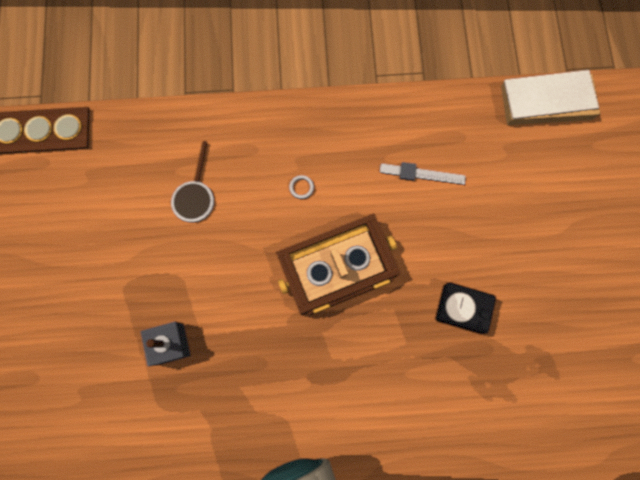

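The top view shows the viewer near (340,262), turned to a positive yaw, with the stand at (165,344) on the left and the timer at (466,308) on the right. The scene view agrees.

```bash
cat > m.py <<'E'
from h import *
for n,tag in(('top','t0'),('scene','s0')):
    f=np.load(f'pics/{tag}.npz'); im,d=f['im'],f['d']; W=cloud(n,d); X,Y,Z=W[...,0],W[...,1],W[...,2]
    K,R,t=cal(n)
    print(n)
    def rect(m,name,z=None):
        m=m.astype(np.uint8); k,l,s,c=cv2.connectedComponentsWithStats(m); 
        if k<2: print(name,'none');return
        i=1+s[1:,4].argmax(); vv,uu=np.nonzero(l==i); 
        P=W[l==i][:,:2] if z is None else np.array([ray(n,u,v,z)[:2] for u,v in zip(uu,vv)])
        r=cv2.minAreaRect((P*1000).astype(np.float32)); print(name,s[i,4],np.round(r[0],1),np.round(r[1],1),round(r[2],1),'zmed',np.nanmedian(Z[l==i]).round(4))
    vw=(X>.3)&(X<.6)&(Y>-.2)&(Y<.15)
    rect(vw&(abs(Z-.052)<.006)&(im.sum(2)<230),'rim',.052)
    rect(vw&(abs(Z-.052)<.005),'rimall')
    rect(vw&(Z>.03)&(Z<.056),'block',.052)
    rect(vw&(Z>.085)&(Z<.1),'septop',.093)
    rect(vw&(Z>.07),'sep')
    sv=(X>.15)&(X<.4)&(Y>.2)&(Y<.45)
    rect(sv&(abs(Z-.06)<.006),'stand top',.06)
    rect(sv&(Z>.118)&(Z<.14),'handle top',.128)
    rect(sv&(Z>.08)&(Z<.14),'handle')
    rect(sv&(im.min(2)>120)&(Z>.055)&(Z<.075),'collar',.066)
E
python3 m.py
python3 - <<'E'
import cv2
a=cv2.imread('pics/t0.png'); 
x=cv2.resize(a[205:325,265:415],None,fx=4,fy=4,interpolation=2);y=cv2.resize(a[310:380,130:205],None,fx=6,fy=6,interpolation=2)
cv2.imwrite('pics/c1.png',x);cv2.imwrite('pics/c2.png',y)
E
```

```text
top
rim 1900 [563.6 -41.8] [126.7 199.7] 18.2 zmed 0.0518
rimall 4127 [562.4 -42.4] [131.3 200.5] 18.3 zmed 0.0511Traceback (most recent call last):
  File "m.py", line 15, in <module>
    rect(vw&(Z>.03)&(Z<.056),'block',.052)
    ~~~~^^^^^^^^^^^^^^^^^^^^^^^^^^^^^^^^^^
  File "m.py", line 10, in rect
    P=W[l==i][:,:2] if z is None else np.array([ray(n,u,v,z)[:2] for u,v in zip(uu,vv)])
                                                ~~~^^^^^^^^^
  File "h.py", line 8, in ray
    K,R,t=cal(n); c=-R.T@t; d=R.T@np.linalg.inv(K)@np.array([u,v,1.]); return c+d*(z-c[2])/d[2]
          ~~~^^^
  File "h.py", line 6, in cal
    c=eyes.get_calibration(n); return np.array(c['camera_matrix']),cv2.Rodrigues(np.array(c['rvec'],float))[0],np.array(c['tvec'],float).ravel()
ValueError: time passes only in moves, steps and waits
```

View pics/c1.png

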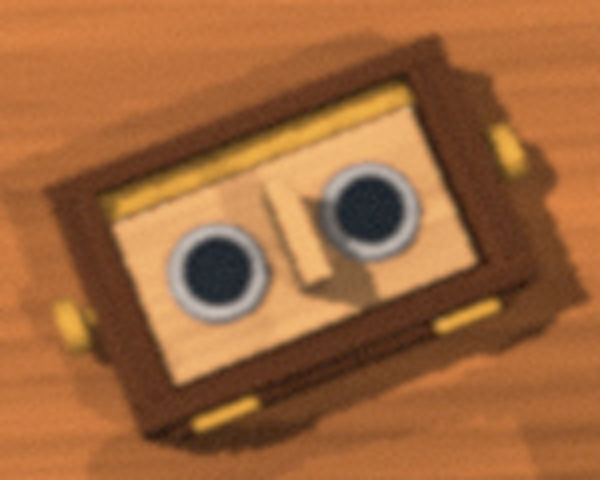

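View pics/c2.png

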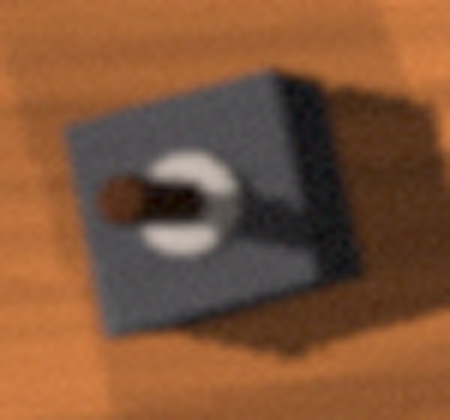

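The crops show the rim, seam fillet, septum, stylus collar and handle clearly. `get_calibration` objected to being called so often, so I'll cache it.

```bash
python3 - <<'E'
s=open('h.py').read()
s=s.replace("def cal(n):","import functools\n@functools.lru_cache\ndef cal(n):"); open('h.py','w').write(s)
E
python3 m.py; python3 -c "from h import *;st()"
```

```text
top
rim 1900 [563.6 -41.8] [126.7 199.7] 18.2 zmed 0.0518
rimall 4127 [562.4 -42.4] [131.3 200.5] 18.3 zmed 0.0511
block 5343 [540.9 -41.9] [127.5 223.8] 2.8 zmed 0.0494
septop 199 [559.7 -41.3] [50.4 12.4] 18.2 zmed 0.0928
sep 226 [559.9 -41.6] [49.8 12.6] 18.8 zmed 0.0923
stand top none
handle top none
handle none
collar none
scene
rim 1533 [564.8 -44.7] [124.3 203.9] 17.4 zmed 0.0509
rimall 2892 [561.  -42.7] [131.3 203.1] 18.3 zmed 0.0507
block 4199 [565.3 -57.5] [132.8 233.5] 16.0 zmed 0.0486
septop 216 [561.1 -46.3] [51.  20.6] 18.5 zmed 0.0912
sep 395 [558.8 -42.3] [50.4 16. ] 18.9 zmed 0.0867
stand top none
handle top none
handle none
collar none
{'clock': 0.1, 'qpos': [-1.29, 0.2766, 1.506, 0.0, 1.3607, -0.121], 'position': [0.2247, -0.5287, 0.2305], 'ee_rot': [-0.0009, 0.9799, 0.1995, -0.0001], 'contact_force': [0.5661, -0.303, -0.2602], 'width': 0.0853}
```

```bash
sed -i 's/sv=.*/sv=(X>.28)\&(X<.6)\&(Y>.15)\&(Y<.5)/' m.py; python3 m.py | grep -v rim; python3 - <<'E'
from h import *
# collar & handle-top circles, top and scene
print('collar?',ray('top',130+187/6,310+203/6,.066),'handletop',ray('top',130+125/6,310+198/6,.128))
print('stand corners',[ray('top',130+u/6,310+v/6,.06)[:2].round(4) for u,v in((68,130),(272,70),(322,280),(108,335))])
th=np.radians(18.3);R=np.array([[np.cos(th),-np.sin(th)],[np.sin(th),np.cos(th)]]);c=np.array([.5637,-.0420])
for p in((44,62),(44,0),(44,-62),(-6,0)): print(p,(c+R@(np.array(p)/1000)).round(4))
# fillet check: mean line of brass in top
f=np.load('pics/t0.npz');im,d=f['im'].astype(int),f['d'];W=cloud('top',d)
m=(im[...,0]>150)&(im[...,2]<80)&(W[...,0]>.5)&(W[...,2]>.03)&(W[...,2]<.05)
P=np.array([ray('top',u,v,.040)[:2] for v,u in zip(*np.nonzero(m))]);L=(P-c)@R
q=L[(L[:,0]>.025)&(L[:,0]<.055)];print(len(q),q.mean(0),q.min(0),q.max(0),np.polyfit(q[:,1],q[:,0],1))
E
```

```text
top
block 5343 [540.9 -41.9] [127.5 223.8] 2.8 zmed 0.0494
septop 199 [559.7 -41.3] [50.4 12.4] 18.2 zmed 0.0928
sep 226 [559.9 -41.6] [49.8 12.6] 18.8 zmed 0.0923
stand top 1154 [438.7 282.1] [64.4 65.4] 11.9 zmed 0.0597
handle top 66 [437.8 280. ] [13.7 12.9] 86.4 zmed 0.1268
handle 124 [438.3 280.7] [14.2 11.7] 11.7 zmed 0.1211
collar 59 [448.2 280.1] [23.9  9.6] 72.8 zmed 0.0655
scene
block 4199 [565.3 -57.5] [132.8 233.5] 16.0 zmed 0.0486
septop 216 [561.1 -46.3] [51.  20.6] 18.5 zmed 0.0912
sep 395 [558.8 -42.3] [50.4 16. ] 18.9 zmed 0.0867
stand top 465 [439.8 277. ] [66.2 74.1] 12.2 zmed 0.0585
handle top 34 [440.8 272.9] [10.8 20.6] 28.5 zmed 0.1252
handle 131 [438.1 278.9] [13.4 16.1] 27.3 zmed 0.1049
collar 14 [445.8 279.5] [19.3  5.9] 89.2 zmed 0.0638
collar? [0.43747729 0.2816175  0.066     ] handletop [0.43780191 0.28024154 0.128     ]
stand corners [array([0.4613, 0.3188]), array([0.4751, 0.2581]), array([0.4129, 0.2436]), array([0.4011, 0.3065])]
(44, 62) [0.586  0.0307]
(44, 0) [ 0.6055 -0.0282]
(44, -62) [ 0.6249 -0.087 ]
(-6, 0) [ 0.558  -0.0439]
432 [ 4.43264333e-02 -1.42156266e-06] [ 0.02558045 -0.07624006] [0.05020491 0.07757866] [-0.00950609  0.04432642]
```

Viewer is at (0.564, -0.042) with yaw 18.3°, and stand and stylus are at (0.438, 0.281). The measured sizes match those given: 127x200, 64x65, 50x12 mm. I'll keep the tool yaw at 18.3° throughout, so tool +y is the viewer's -y.

Emit:
servo_tool(deltas=[0,0,0,0,0,4.7,2.7,-4.1,0,0,0,0,2.7,-4.1,0,0,0,0,2.7,-4.1,0,0,0,0,2.7,-4.1,0,0,0,0,2.7,-4.1,0,0,0,0,2.7,-4.1,0,0,0,0,2.7,-4.1,0,0,0,0,2.7,-4.1,0,0,0,0,2.7,-4.1,0,0,0,0,2.7,-4.1,0,0,0,0,2.7,-4.1,0,0,0,0,2.7,-4.1,0,0,0,0,2.7,-4.1,0,0,0,0,2.7,-4.1,0,0,0,0,2.7,-4.1,0,0,0,0])

```text
clock: 1.7
position: [0.4201, 0.1911, 0.2277]
ee_rot: [-0.002, 0.989, 0.151, 0.001]
contact_force: [1.5, 0.3, 0.3]
width: 0.0853
```

```bash
cat >> h.py <<'E'
def go(x,y,z,yaw=18.3):
    s=manip.get_state(); q=s['ee_rot']; from scipy.spatial.transform import Rotation as Ro
    R=Ro.from_quat([q[1],q[2],q[3],q[0]]); T=Ro.from_euler('z',yaw,degrees=True)*Ro.from_euler('x',180,degrees=True)
    print('t',s['clock'],'pos',np.round(s['position'],4),'w',round(s['width'],4),'F',np.round(s['contact_force'],2),
     'tool delta cm',(R.inv().apply(np.array([x,y,z])-s['position'])*100).round(2),'turn',np.degrees((R.inv()*T).as_rotvec()).round(2))
E
python3 -c "
from h import *
go(.438,.281,.083)"
```

```text
t 1.7 pos [0.4201 0.1911 0.2277] w 0.0853 F [1.55 0.33 0.28] tool delta cm [ 4.36 -7.99 14.51] turn [-0.19 -0.15 -0.93]
```

Emit:
servo_tool(deltas=[1.7,-3.2,1,-0.2,-0.15,-0.9,1.6,-2.9,1,0,0,0,0.9,-1.6,1,0,0,0,0,0,0,0,0,0])

```text
clock: 2.1
position: [0.437, 0.2878, 0.1954]
ee_rot: [-0.001, 0.987, 0.163, 0.0]
contact_force: [-1.4, -1.0, 0.2]
width: 0.0855
```

```bash
python3 -c "
from h import *
go(.438,.281,.083)"
```

```text
t 2.1 pos [0.437  0.2878 0.1954] w 0.0855 F [-1.36 -1.04  0.21] tool delta cm [-0.13  0.69 11.24] turn [-0.06 -0.04  0.5 ]
```

Emit:
servo_tool(deltas=[-0.1,0.7,1,0,0,0.5,0,0,2,0,0,0,0,0,2,0,0,0,0,0,2,0,0,0,0,0,1.5,0,0,0,0,0,0,0,0,0])

```text
clock: 2.7
position: [0.4371, 0.2716, 0.1068]
ee_rot: [0.002, 0.988, 0.156, -0.001]
contact_force: [0.1, -1.3, -0.1]
width: 0.0857
```

```bash
python3 -c "
from h import *
grab('scene','s1');go(.438,.281,.083)"
python3 -c "
import cv2
a=cv2.imread('pics/s1.png');cv2.imwrite('pics/s1c.png',cv2.resize(a[40:200,230:430],None,fx=3.5,fy=3.5))"
```

```text
t 2.75 pos [0.4377 0.2719 0.1078] w 0.0852 F [-0.19  0.09 -0.9 ] tool delta cm [ 0.31 -0.87  2.47] turn [ 0.21  0.02 -0.33]
```

View pics/s1c.png

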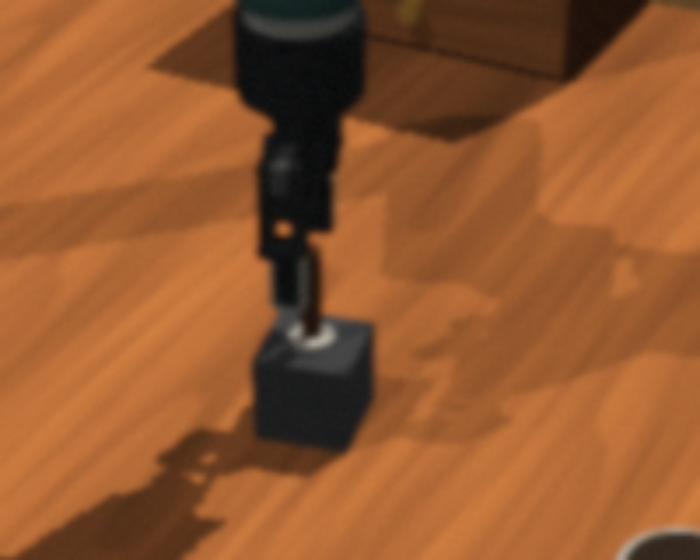

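The open jaws straddle the handle, with the near finger in front of it. The TCP is 9 mm off in y, so I'll correct that while descending.

Emit:
servo_tool(deltas=[0.3,-0.8,0.8,0,0,0,0,0,1,0,0,0,0,0,0.5,0,0,0,0,0,0,0,0,0,0,0,0,0,0,0])

```text
clock: 3.25
position: [0.4401, 0.2802, 0.0855]
ee_rot: [0.001, 0.988, 0.155, 0.003]
contact_force: [0.1, -0.6, -0.3]
width: 0.0853
```

```bash
python3 -c "
from h import *
go(.438,.281,.083)"
```

```text
t 3.25 pos [0.4401 0.2802 0.0855] w 0.0853 F [ 0.1  -0.57 -0.28] tool delta cm [-0.17 -0.14  0.25] turn [ 0.2  -0.27 -0.44]
```

Emit:
servo_tool(deltas=[-0.1,-0.1,0.2,0,0,0,0,0,0,0,0,0])

```text
clock: 3.45
position: [0.439, 0.2811, 0.0837]
ee_rot: [0.001, 0.988, 0.155, 0.003]
contact_force: [-0.4, -0.9, 0.8]
width: 0.0853
```

Emit:
servo_tool(deltas=[0,0,0,0,0,0,0,0,0,0,0,0,0,0,0,0,0,0,0,0,0,0,0,0,0,0,0,0,0,0,0,0,0,0,0,0,0,0,0,0,0,0,0,0,0,0,0,0], jaw=0.5, grip_force=50)

```text
clock: 4.25
position: [0.4391, 0.2813, 0.0841]
ee_rot: [0.001, 0.988, 0.155, 0.003]
contact_force: [0.7, -0.6, -0.4]
width: 0.0127
```

```bash
python3 -c "
from h import *
go(.438,.281,.083)
grab('scene','s2');grab('top','t2')"
python3 -c "
import cv2
a=cv2.imread('pics/s2.png');cv2.imwrite('pics/s2c.png',cv2.resize(a[80:180,270:370],None,fx=5,fy=5))"
```

```text
t 4.25 pos [0.4391 0.2813 0.0841] w 0.0127 F [ 0.7  -0.63 -0.44] tool delta cm [-0.12 -0.01  0.11] turn [ 0.19 -0.37 -0.41]
```

View pics/s2c.png

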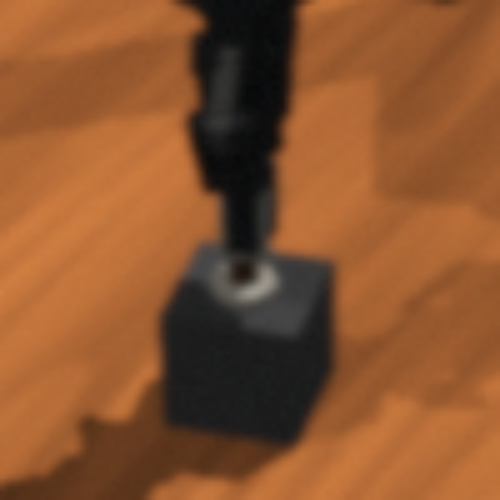

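The stylus is pinched (12.7 mm opening) just above the collar and is still upright. Lifting it out.

Emit:
servo_tool(deltas=[0,0,-1,0,0,0,0,0,-2,0,0,0,0,0,-2,0,0,0,0,0,-2,0,0,0,0,0,-2,0,0,0,0,0,-1,0,0,0,0,0,0,0,0,0])

```text
clock: 5.05
position: [0.4384, 0.2817, 0.191]
ee_rot: [0.001, 0.988, 0.155, 0.004]
contact_force: [0.0, 1.0, -0.4]
width: 0.0125
```

```bash
python3 -c "
from h import *
go(.587,.031,.16)"
```

```text
t 5.05 pos [0.4384 0.2817 0.191 ] w 0.0125 F [ 0.01  0.97 -0.37] tool delta cm [ 6.42 28.41  3.22] turn [ 0.15 -0.44 -0.42]
```

Emit:
servo_tool(deltas=[0.3,1.2,0,0.15,-0.4,-0.4,0.7,3.2,0,0,0,0,0.7,3.2,0,0,0,0,0.7,3.2,0,0,0,0,0.7,3.2,0,0,0,0,0.7,3.2,0,0,0,0,0.7,3.2,0,0,0,0,0.7,3.2,0,0,0,0,0.5,2,0,0,0,0,0,0,0,0,0,0,0,0,0,0,0,0])

```text
clock: 6.15
position: [0.5723, 0.0479, 0.1804]
ee_rot: [-0.001, 0.987, 0.16, -0.008]
contact_force: [-0.4, 1.2, -1.9]
width: 0.0124
```

```bash
python3 -c "
from h import *
go(.587,.031,.16)"
```

```text
t 6.15 pos [0.5723 0.0479 0.1804] w 0.0124 F [-0.36  1.2  -1.92] tool delta cm [0.89 2.08 2.02] turn [-0.31  0.86  0.12]
```

Emit:
servo_tool(deltas=[0.7,1.6,0,-0.3,0.8,0,0.2,0.4,0,0,0,0,0,0,0,0,0,0,0,0,0,0,0,0])

```text
clock: 6.55
position: [0.5865, 0.033, 0.1792]
ee_rot: [-0.001, 0.987, 0.161, -0.001]
contact_force: [-0.8, 0.0, -0.5]
width: 0.0126
```

```bash
python3 -c "
from h import *
go(.587,.031,.16)
im,d=grab('scene','s3');grab('top','t3')"
python3 -c "
import cv2
a=cv2.imread('pics/s3.png');cv2.imwrite('pics/s3c.png',cv2.resize(a[130:310,210:390],None,fx=3.3,fy=3.3))
a=cv2.imread('pics/t3.png');cv2.imwrite('pics/t3c.png',cv2.resize(a[180:340,240:420],None,fx=3.3,fy=3.3))"
```

```text
t 6.55 pos [0.5865 0.033  0.1792] w 0.0126 F [-0.81  0.01 -0.52] tool delta cm [-0.01  0.21  1.92] turn [-0.09  0.11  0.28]
```

View pics/s3c.png

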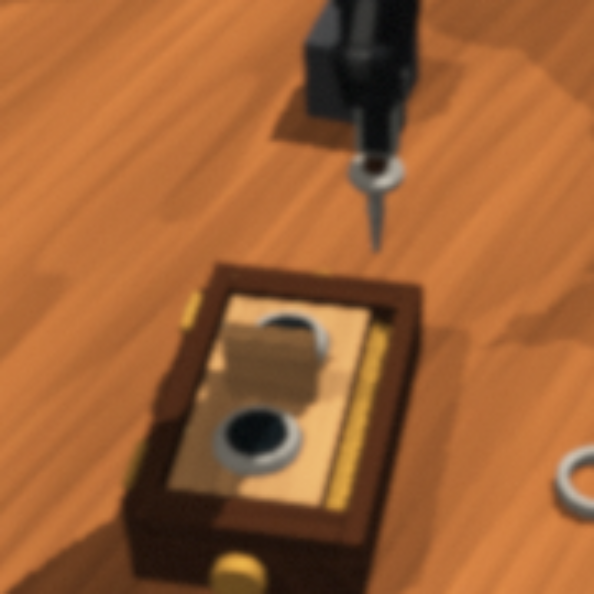

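View pics/t3c.png

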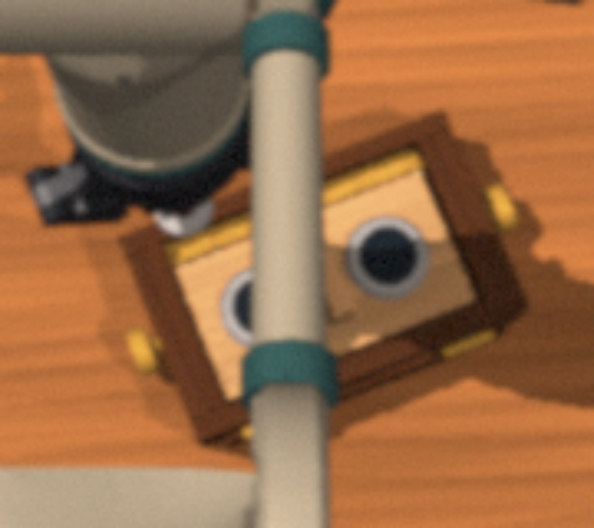

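The scene crop shows the stylus hanging vertically, collar near (376,172) and tip near (376,250). I'll check the tip by casting its ray and against the depth.

```bash
python3 - <<'E'
from h import *
th=np.radians(18.3);R=np.array([[np.cos(th),-np.sin(th)],[np.sin(th),np.cos(th)]]);c=np.array([.5637,-.0420])
def V(p): return ((np.array(p[:2])-c)@R*1000).round(1)
p=ray('scene',210+376.5/3.3-.35,130+248/3.3-.35,.106);print('tip',p,V(p),'collar',ray('scene',210+376/3.3-.35,130+172/3.3-.35,.158))
s=manip.get_state()['position'];print('tcp in viewer',V(s))
d=np.load('pics/s3.npz')['d'];W=cloud('scene',d)
for v in range(178,209,3):
    for u in(323,324): print(v,u,W[v,u].round(4))
# seam edges from scene: far edge of board / inner rail at mid, refine rim from this view
E
```

```text
tip [0.58293933 0.03190322 0.106     ] [41.5 64.1] collar [0.58309349 0.0320186  0.158     ]
tcp in viewer [45.2 64.2]
178 323 [0.5858 0.0251 0.1718]
178 324 [0.5864 0.0276 0.1703]
181 323 [0.5858 0.025  0.1654]
181 324 [0.5861 0.0279 0.1636]
184 323 [0.587  0.0227 0.161 ]
184 324 [0.5884 0.0237 0.1608]
187 323 [0.5892 0.0186 0.1582]
187 324 [0.59   0.0206 0.1571]
190 323 [0.5842 0.0275 0.1435]
190 324 [0.585  0.0296 0.1423]
193 323 [0.5849 0.0261 0.138 ]
193 324 [0.5856 0.0285 0.1366]
196 323 [0.5847 0.0264 0.131 ]
196 324 [0.5857 0.0281 0.1301]
199 323 [0.5848 0.0261 0.1245]
199 324 [0.5845 0.0302 0.1213]
202 323 [0.5836 0.028  0.1157]
202 324 [0.5854 0.0284 0.1161]
205 323 [0.5832 0.0286 0.1082]
205 324 [0.5842 0.0306 0.107 ]
208 323 [ 5.263e-01  1.322e-01 -1.000e-04]
208 324 [ 0.5278  0.1338 -0.0008]
```

Emit:
servo_tool(deltas=[0,0.2,1,-0.1,0.1,0.3,0,0,1.2,0,0,0,0,0,1,0,0,0,0,0,0.5,0,0,0,0,0,0,0,0,0])

```text
clock: 7.15
position: [0.5857, 0.0321, 0.1383]
ee_rot: [-0.0, 0.987, 0.159, -0.001]
contact_force: [-1.3, -0.8, -1.4]
width: 0.0126
```

```bash
cat >> h.py <<'E'
def V(p):
    th=np.radians(18.3);R=np.array([[np.cos(th),-np.sin(th)],[np.sin(th),np.cos(th)]]);c=np.array([.5637,-.0420]);return ((np.array(p[:2])-c)@R*1000).round(1)
def v():
    s=manip.get_state();go(*s['position']);print('viewer frame tcp',V(s['position']),'tip z',round(1000*(s['position'][2]-.074),1))
E
python3 -c "
from h import *
v();grab('scene','s4')"
python3 -c "
import cv2
a=cv2.imread('pics/s4.png');cv2.imwrite('pics/s4c.png',cv2.resize(a[160:300,240:380],None,fx=4,fy=4))"
```

```text
t 7.15 pos [0.5857 0.0321 0.1383] w 0.0126 F [-1.29 -0.8  -1.38] tool delta cm [0. 0. 0.] turn [-0.03  0.11  0.04]
viewer frame tcp [44.1 63.4] tip z 64.3
```

View pics/s4c.png

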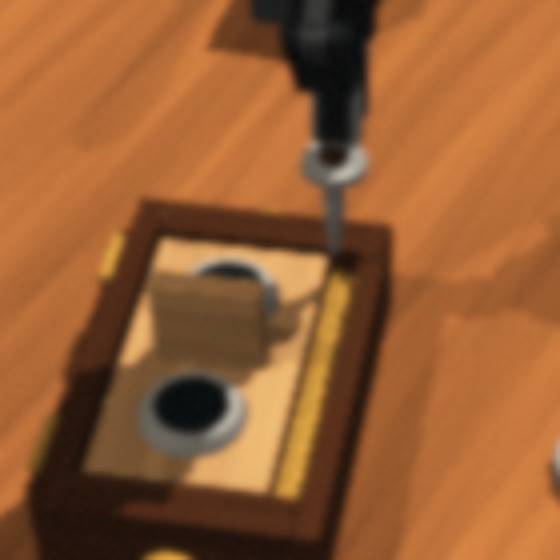

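The tip is at crop (337,250), over the seam and about 1 mm toward the board. I'll shift it +1 mm and lower slowly.

Emit:
servo_tool(deltas=[0.12,0.1,0.3,0,0,0,0,0,0.3,0,0,0,0,0,0.3,0,0,0,0,0,0.3,0,0,0,0,0,0,0,0,0,0,0,0,0,0,0])

```text
clock: 7.8
position: [0.5885, 0.0313, 0.1266]
ee_rot: [0.0, 0.987, 0.159, 0.0]
contact_force: [0.9, 0.1, -0.6]
width: 0.0126
```

```bash
python3 -c "
from h import *
v()"
```

```text
t 7.8 pos [0.5885 0.0313 0.1266] w 0.0126 F [ 0.87  0.06 -0.56] tool delta cm [0. 0. 0.] turn [ 0.03 -0.04  0.03]
viewer frame tcp [46.6 61.8] tip z 52.6
```

Emit:
servo_tool(deltas=[-0.1,0,0.25,0,0,0,0,0,0.25,0,0,0,0,0,0.25,0,0,0,0,0,0.2,0,0,0,0,0,0,0,0,0,0,0,0,0,0,0])

```text
clock: 8.4
position: [0.5875, 0.031, 0.1165]
ee_rot: [0.0, 0.987, 0.159, 0.001]
contact_force: [0.4, -0.2, -0.6]
width: 0.0125
```

```bash
python3 -c "
from h import *
v();grab('scene','s5')"
python3 -c "
import cv2
a=cv2.imread('pics/s5.png');cv2.imwrite('pics/s5c.png',cv2.resize(a[190:290,270:370],None,fx=6,fy=6))"
```

```text
t 8.4 pos [0.5875 0.031  0.1165] w 0.0125 F [ 0.4  -0.2  -0.62] tool delta cm [0. 0. 0.] turn [ 0.04 -0.06  0.03]
viewer frame tcp [45.6 61.8] tip z 42.5
```

View pics/s5c.png

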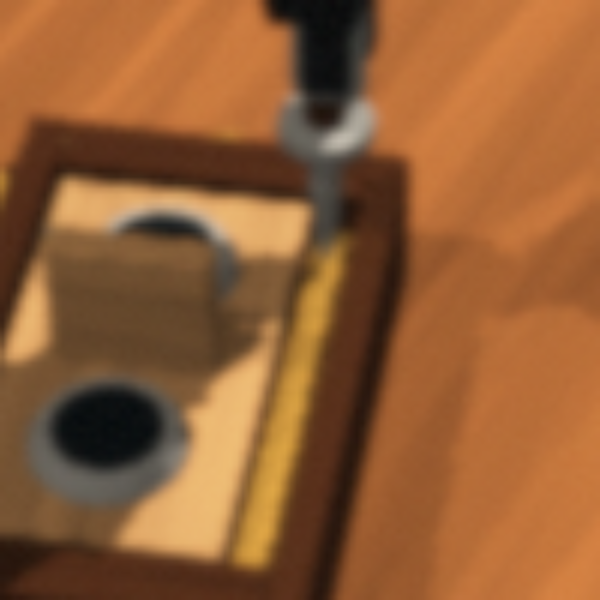

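The tip is mid-seam at crop (326,245), with no contact force. Drawing along +y at 3 mm per row.

Emit:
servo_tool(deltas=[0,0.2,0,0,0,0,0,0.3,0,0,0,0,0,0.3,0,0,0,0,0,0.3,0,0,0,0,0,0.3,0,0,0,0,0,0.3,0,0,0,0,0,0.3,0,0,0,0,0,0.3,0,0,0,0,0,0.3,0,0,0,0,0,0.3,0,0,0,0])

```text
clock: 9.45
position: [0.5978, 0.0008, 0.1169]
ee_rot: [0.0, 0.987, 0.159, 0.001]
contact_force: [0.8, 0.4, -0.6]
width: 0.0128
```

```bash
python3 -c "
from h import *
v()"
```

```text
t 9.45 pos [0.5978 0.0008 0.1169] w 0.0128 F [ 0.79  0.4  -0.65] tool delta cm [0. 0. 0.] turn [ 0.07 -0.11  0.03]
viewer frame tcp [45.8 30. ] tip z 42.9
```

Emit:
servo_tool(deltas=[0,0.3,0,0,0,0,-0.05,0.3,0,0,0,0,0,0.3,0,0,0,0,0,0.3,0,0,0,0,0,0.3,0,0,0,0,0,0.3,0,0,0,0,0,0.3,0,0,0,0,0,0.3,0,0,0,0,0,0.3,0,0,0,0,0,0.3,0,0,0,0])

```text
clock: 10.45
position: [0.6076, -0.0303, 0.1169]
ee_rot: [0.0, 0.987, 0.159, 0.001]
contact_force: [-0.4, 0.4, -1.0]
width: 0.0128
```

```bash
python3 -c "
from h import *
v();grab('scene','s6')"
python3 -c "
import cv2
a=cv2.imread('pics/s6.png');cv2.imwrite('pics/s6c.png',cv2.resize(a[190:290,270:370],None,fx=6,fy=6))"
```

```text
t 10.45 pos [ 0.6076 -0.0303  0.1169] w 0.0128 F [-0.37  0.44 -1.02] tool delta cm [0. 0. 0.] turn [ 0.06 -0.1   0.03]
viewer frame tcp [45.3 -2.7] tip z 42.9
```

View pics/s6c.png

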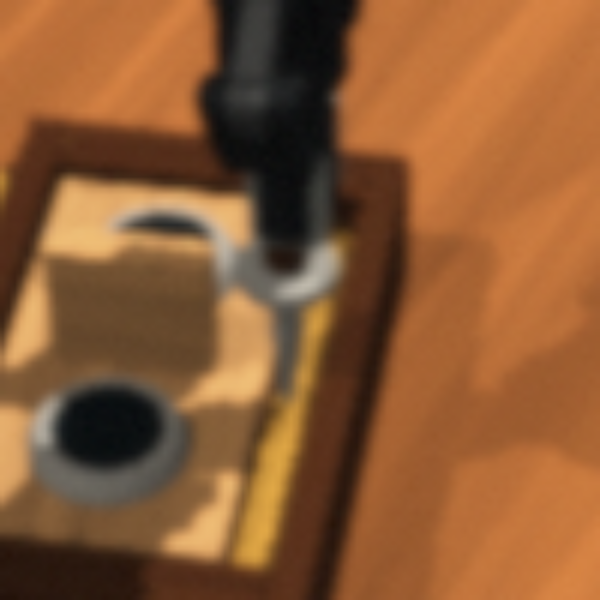

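The tip is at crop (283,390), between the board edge (~271) and the rail (~310), nearer the board. I'll ease it 1.5 mm toward the rail while continuing.

Emit:
servo_tool(deltas=[0.05,0.3,0,0,0,0,0.05,0.3,0,0,0,0,0.05,0.3,0,0,0,0,0,0.3,0,0,0,0,0,0.3,0,0,0,0,0,0.3,0,0,0,0,0,0.3,0,0,0,0,0,0.3,0,0,0,0,0,0.3,0,0,0,0,0,0.3,0,0,0,0])

```text
clock: 11.5
position: [0.6195, -0.0612, 0.1169]
ee_rot: [0.001, 0.987, 0.159, 0.001]
contact_force: [0.6, -0.2, -0.2]
width: 0.0127
```

```bash
python3 -c "
from h import *
v();grab('scene','s7')"
python3 -c "
import cv2
a=cv2.imread('pics/s7.png');cv2.imwrite('pics/s7c.png',cv2.resize(a[210:310,250:350],None,fx=6,fy=6))"
```

```text
t 11.5 pos [ 0.6195 -0.0612  0.1169] w 0.0127 F [ 0.56 -0.23 -0.24] tool delta cm [0. 0. 0.] turn [ 0.09 -0.1   0.03]
viewer frame tcp [ 46.9 -35.7] tip z 42.9
```

View pics/s7c.png

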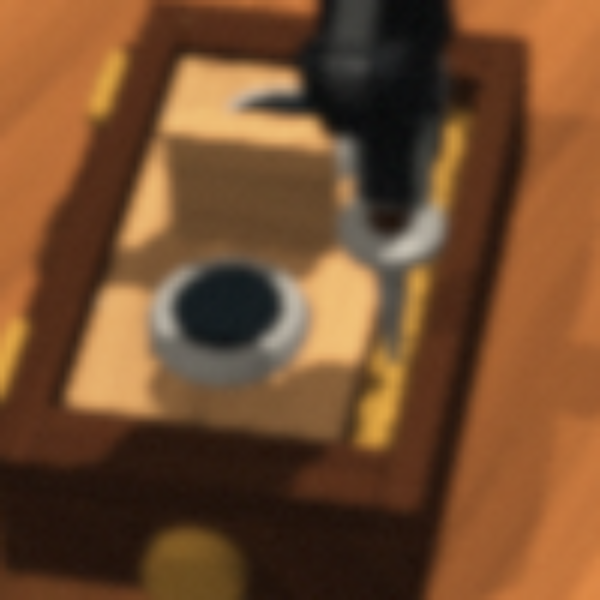

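The tip is centred in the seam at crop (389,360), between about 368 and 412. Finishing the run.

Emit:
servo_tool(deltas=[0,0.3,0,0,0,0,0,0.3,0,0,0,0,0,0.3,0,0,0,0,0,0.3,0,0,0,0,0,0.3,0,0,0,0,0,0.3,0,0,0,0,0,0.3,0,0,0,0,0,0.3,0,0,0,0,0,0,0,0,0,0,0,0,0,0,0,0])

```text
clock: 12.55
position: [0.628, -0.0868, 0.1168]
ee_rot: [0.001, 0.987, 0.159, 0.001]
contact_force: [0.1, 0.8, -0.0]
width: 0.0132
```

```bash
python3 -c "
from h import *
v();grab('scene','s8')"
python3 -c "
import cv2
a=cv2.imread('pics/s8.png');cv2.imwrite('pics/s8c.png',cv2.resize(a[210:310,250:350],None,fx=6,fy=6))"
```

```text
t 12.55 pos [ 0.628  -0.0868  0.1168] w 0.0132 F [ 0.07  0.85 -0.03] tool delta cm [0. 0. 0.] turn [ 0.11 -0.11 -0.  ]
viewer frame tcp [ 47.  -62.7] tip z 42.8
```

View pics/s8c.png

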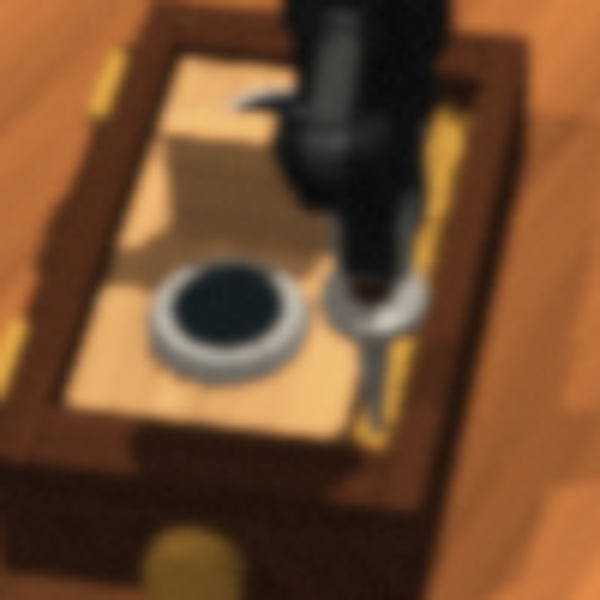

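The right end is reached: the tip is at crop (372,430), in the seam. Raising slowly, then heading back to the stand.

Emit:
servo_tool(deltas=[0,0,-0.3,0,0,0,0,0,-0.3,0,0,0,0,0,-0.3,0,0,0,0,0,-0.4,0,0,0,0,0,-1,0,0,0,0,0,-2,0,0,0,0,0,-2,0,0,0,0,0,-1,0,0,0,0,0,0,0,0,0])

```text
clock: 13.5
position: [0.6279, -0.086, 0.1958]
ee_rot: [0.001, 0.987, 0.159, 0.002]
contact_force: [1.2, -0.2, -0.7]
width: 0.0128
```

```bash
python3 -c "
from h import *
go(.439,.2813,.19)"
```

```text
t 13.5 pos [ 0.6279 -0.086   0.1958] w 0.0128 F [ 1.18 -0.17 -0.7 ] tool delta cm [ -6.37 -40.81   0.46] turn [ 0.15 -0.18  0.05]
```

Emit:
servo_tool(deltas=[-0.2,-1.2,0,0.1,-0.1,0,-0.4,-2.5,0,0,0,0,-0.5,-3.2,0,0,0,0,-0.5,-3.2,0,0,0,0,-0.5,-3.2,0,0,0,0,-0.5,-3.2,0,0,0,0,-0.5,-3.2,0,0,0,0,-0.5,-3.2,0,0,0,0,-0.5,-3.2,0,0,0,0,-0.5,-3.2,0,0,0,0,-0.5,-3.2,0,0,0,0,-0.4,-2.5,0,0,0,0,-0.2,-1.5,0,0,0,0,0,0,0,0,0,0,0,0,0,0,0,0])

```text
clock: 15.0
position: [0.4339, 0.26, 0.1834]
ee_rot: [-0.003, 0.987, 0.16, -0.015]
contact_force: [-0.0, -0.7, -0.4]
width: 0.0125
```

```bash
python3 -c "
from h import *
go(.439,.2813,.19)"
```

```text
t 15.0 pos [0.4339 0.26   0.1834] w 0.0125 F [-0.01 -0.72 -0.45] tool delta cm [ 1.13 -1.87 -0.67] turn [-0.58  1.61  0.09]
```

Emit:
servo_tool(deltas=[0.6,-1,-0.3,-0.5,1.5,0.1,0.4,-0.7,0,0,0,0,0,0,0,0,0,0,0,0,0,0,0,0])

```text
clock: 15.4
position: [0.4385, 0.2767, 0.1848]
ee_rot: [0.001, 0.987, 0.158, -0.003]
contact_force: [-0.3, -0.4, 0.1]
width: 0.0128
```

```bash
python3 -c "
from h import *
go(.439,.2813,.19)"
```

```text
t 15.4 pos [0.4385 0.2767 0.1848] w 0.0128 F [-0.28 -0.45  0.09] tool delta cm [ 0.19 -0.42 -0.52] turn [ 0.06  0.31 -0.17]
```

Emit:
servo_tool(deltas=[0.2,-0.4,0.5,0,0.3,-0.1,0,0,1.2,0,0,0,0,0,1.2,0,0,0,0,0,0.5,0,0,0,0,0,0,0,0,0,0,0,0,0,0,0])

```text
clock: 16.0
position: [0.4391, 0.2791, 0.1463]
ee_rot: [0.001, 0.988, 0.157, -0.002]
contact_force: [-0.6, -1.0, -0.3]
width: 0.0125
```

```bash
python3 -c "
from h import *
go(.439,.2813,.0845);grab('scene','s9')"
python3 -c "
import cv2
a=cv2.imread('pics/s9.png');cv2.imwrite('pics/s9c.png',cv2.resize(a[80:180,270:370],None,fx=6,fy=6))"
```

```text
t 16.0 pos [0.4391 0.2791 0.1463] w 0.0125 F [-0.6  -0.98 -0.28] tool delta cm [ 0.08 -0.23  6.18] turn [ 0.13  0.2  -0.19]
```

View pics/s9c.png

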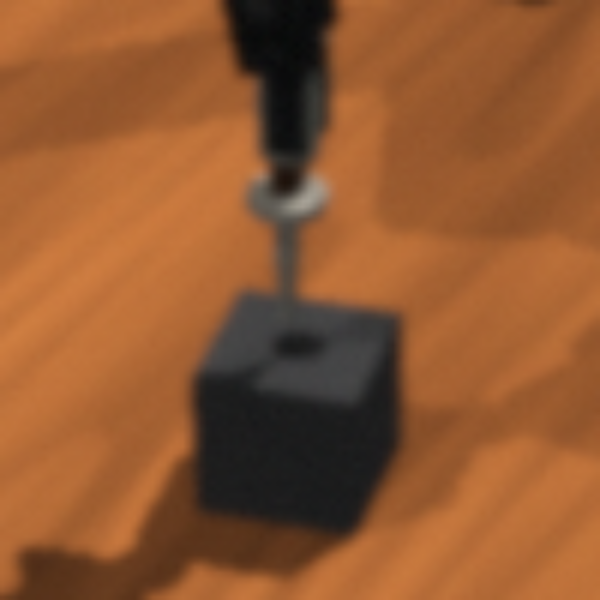

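The tip is at crop (287,308) and the hole mouth is centred at (300,346). Computing the offset.

```bash
python3 - <<'E'
from h import *
t=ray('scene',270+287/6-.4,80+308/6-.4,.0725);h=ray('scene',270+300/6-.4,80+346/6-.4,.060);print(t,h,h-t)
d=(h-t)[:2];th=np.radians(18.3);print('tool dx,dy',d@[np.cos(th),np.sin(th)],d@[np.sin(th),-np.cos(th)])
E
```

```text
[0.43087644 0.28450752 0.0725    ] [0.43802046 0.28113472 0.06      ] [ 0.00714402 -0.0033728  -0.0125    ]
tool dx,dy 0.005723677591380994 0.005445392599608655
```

```bash
python3 - <<'E'
from h import *
f=np.load('pics/s9.npz');im,d=f['im'].astype(int),f['d'];W=cloud('scene',d)
print('collar mid',ray('scene',270+288/6-.4,80+198/6-.4,.1283))
m=(im.min(2)>100)&(W[...,2]>.11)&(W[...,2]<.14)
print('collar cloud',m.sum(),W[m].mean(0),W[m].min(0),W[m].max(0))
for v in range(115,133,2):
    r=W[v,312:325]; k=(r[:,2]>.07)&(r[:,2]<.12)&(r[:,0]<.5); 
    if k.any(): print(v,np.nonzero(k)[0]+312,r[k].mean(0).round(4))
g=im[130:147,305:340].sum(2); print(g[:, ::2])
E
```

```text
collar mid [0.43965228 0.2711875  0.1283    ]
collar cloud 29 [0.44478837 0.27588935 0.12728074] [0.43944283 0.26434195 0.12471604] [0.45061639 0.2913316  0.12917855]
117 [320] [0.4403 0.2803 0.1129]
119 [316 317 318 319 320] [0.4385 0.2745 0.1105]
121 [316 317 318 319 320] [0.439  0.2734 0.1063]
123 [316 317 318 319 320] [0.4379 0.2753 0.0999]
125 [316 317 318 319] [0.4381 0.2725 0.0965]
127 [317 318 319] [0.4383 0.2742 0.0905]
129 [317 318 319] [0.4385 0.2736 0.0859]
131 [317 318 319] [0.437  0.2761 0.0789]
[[336 320 249 210 209 208 204 213 252 268 281 308 314 318 318 315 320 315]
 [333 297 235 208 209 202 206 197 214 219 232 245 252 255 273 284 298 312]
 [322 281 221 210 208 211 212 200 204 212 213 215 202 196 212 226 275 311]
 [311 264 214 211 206 207 207 198 204 213 207 199 177 171 172 173 260 311]
 [306 242 213 208 207 199 193 186 188 200 199 189 178 173 171 161 255 314]
 [284 226 212 208 204 190 156 142 155 173 181 182 177 171 170 153 258 322]
 [266 211 213 210 201 168 109 104 109 142 179 186 185 183 173 144 259 328]
 [251 207 210 201 201 153  87  84  93 124 185 200 198 202 172 124 263 333]
 [232 212 205 196 200 155  94  84 103 146 200 205 209 206 164 126 265 336]
 [217 204 202 194 186 167 134 131 144 177 208 206 202 204 148 116 266 334]
 [208 201 191 180 163 168 187 181 185 200 211 209 207 195 129 116 269 325]
 [186 180 166 141 149 185 201 206 203 204 206 202 205 183 114 118 263 320]
 [136 136 123 113 153 198 202 206 208 205 206 210 205 169  98 119 256 316]
 [103  99  97 120 174 202 199 205 204 208 213 210 208 140  88 116 253 314]
 [ 90  89  87 105 168 182 187 194 201 205 209 205 197 127  86 112 249 313]
 [ 87  87  83  89 125 127 150 166 180 193 198 201 186 110  84 111 246 310]
 [ 85  84  84  87  88 102 106 119 138 154 170 178 156  96  85 106 238 309]]
```

Emit:
servo_tool(deltas=[0.3,-0.2,0,0.1,0.2,-0.2,0,0,0.4,0,0,0,0,0,0.5,0,0,0,0,0,0.5,0,0,0,0,0,0,0,0,0,0,0,0,0,0,0])

```text
clock: 16.65
position: [0.4423, 0.2826, 0.1323]
ee_rot: [-0.0, 0.987, 0.159, 0.001]
contact_force: [0.5, 1.0, -0.6]
width: 0.0125
```

```bash
python3 -c "
from h import *
go(.4415,.282,.0845);grab('scene','s10')"
python3 -c "
import cv2
a=cv2.imread('pics/s10.png');cv2.imwrite('pics/s10c.png',cv2.resize(a[80:180,270:370],None,fx=6,fy=6))"
```

```text
t 16.65 pos [0.4423 0.2826 0.1323] w 0.0125 F [ 0.45  0.98 -0.62] tool delta cm [-0.11  0.03  4.78] turn [ 0.   -0.17  0.04]
```

View pics/s10c.png

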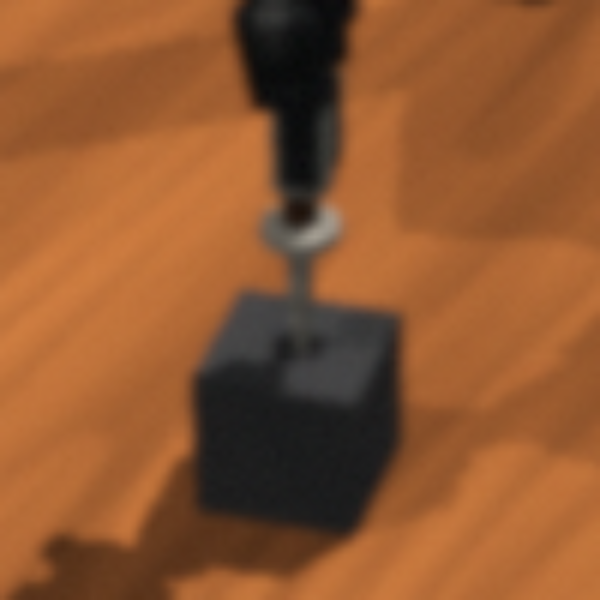

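The tip is now at crop (303,345), in the hole's mouth. Going on down.

Emit:
servo_tool(deltas=[-0.1,0,0.5,0,-0.2,0,0,0,0.6,0,0,0,0,0,0.6,0,0,0,0,0,0.6,0,0,0,0,0,0.5,0,0,0,0,0,0.3,0,0,0,0,0,0,0,0,0,0,0,0,0,0,0])

```text
clock: 17.5
position: [0.441, 0.2821, 0.0981]
ee_rot: [0.0, 0.987, 0.159, -0.001]
contact_force: [0.4, -0.0, 0.6]
width: 0.0126
```

```bash
python3 -c "
from h import *
go(.4415,.282,.0845)"
```

```text
t 17.5 pos [0.441  0.2821 0.0981] w 0.0126 F [ 0.39 -0.02  0.6 ] tool delta cm [0.05 0.02 1.36] turn [0.01 0.11 0.04]
```

Emit:
servo_tool(deltas=[0,0,0.4,0,0,0,0,0,0.4,0,0,0,0,0,0.3,0,0,0,0,0,0.2,0,0,0,0,0,0,0,0,0,0,0,0,0,0,0])

```text
clock: 18.1
position: [0.4414, 0.2823, 0.0844]
ee_rot: [0.0, 0.987, 0.159, -0.0]
contact_force: [0.5, 0.3, 0.3]
width: 0.0127
```

```bash
python3 -c "
from h import *
go(.4415,.282,.0845);grab('scene','s11')"
python3 -c "
import cv2
a=cv2.imread('pics/s11.png');cv2.imwrite('pics/s11c.png',cv2.resize(a[80:180,270:370],None,fx=6,fy=6))"
```

```text
t 18.1 pos [0.4414 0.2823 0.0844] w 0.0127 F [0.49 0.29 0.29] tool delta cm [ 0.    0.03 -0.01] turn [0.01 0.04 0.03]
```

View pics/s11c.png

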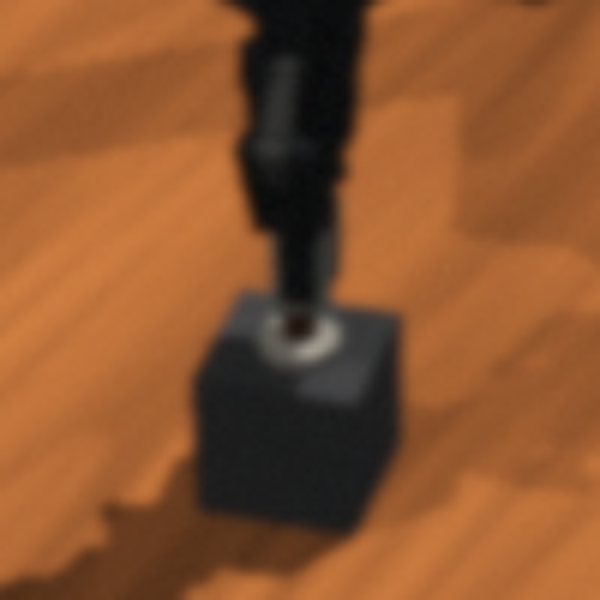

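The collar is seated at crop (300,340), centred over the hole. Lowering a touch, then releasing.

Emit:
servo_tool(deltas=[0,0,0.1,0,0,0,0,0,0,0,0,0])

```text
clock: 18.35
position: [0.4417, 0.2825, 0.0842]
ee_rot: [-0.0, 0.987, 0.159, 0.0]
contact_force: [-0.4, 0.1, -0.1]
width: 0.0123
```

Emit:
servo_tool(deltas=[0,0,0,0,0,0,0,0,0,0,0,0,0,0,0,0,0,0,0,0,0,0,0,0,0,0,0,0,0,0,0,0,0,0,0,0], jaw=6)

```text
clock: 18.95
position: [0.442, 0.2826, 0.0844]
ee_rot: [-0.0, 0.987, 0.159, 0.001]
contact_force: [-0.5, 1.3, -0.7]
width: 0.0601
```

```bash
python3 -c "
from h import *
go(.441,.282,.19);grab('scene','s12')"
python3 -c "
import cv2
a=cv2.imread('pics/s12.png');cv2.imwrite('pics/s12c.png',cv2.resize(a[80:180,270:370],None,fx=6,fy=6))"
```

```text
t 18.95 pos [0.442  0.2826 0.0844] w 0.0601 F [-0.46  1.29 -0.68] tool delta cm [ -0.1    0.02 -10.56] turn [-0.01 -0.07  0.04]
```

View pics/s12c.png

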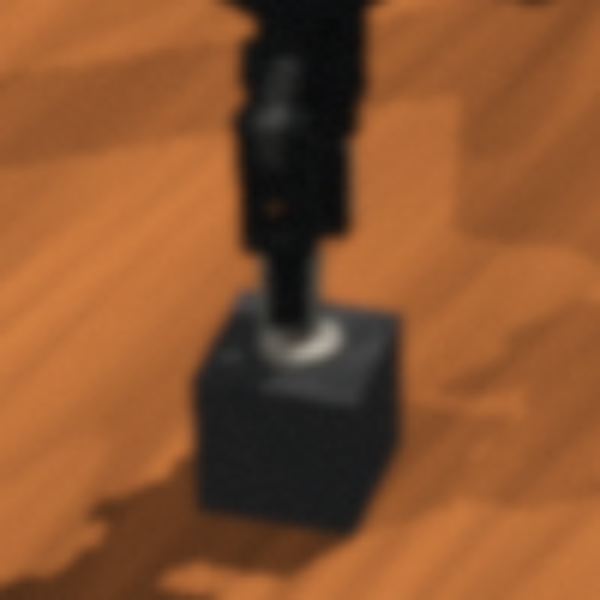

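The jaws are open and the collar sits on the stand. Rising straight up.

Emit:
servo_tool(deltas=[0,0,-1,0,0,0,0,0,-2,0,0,0,0,0,-2,0,0,0,0,0,-2,0,0,0,0,0,-2,0,0,0,0,0,-1,0,0,0,0,0,0,0,0,0])

```text
clock: 19.7
position: [0.4418, 0.2825, 0.1912]
ee_rot: [-0.0, 0.987, 0.159, 0.001]
contact_force: [0.1, 0.1, -0.1]
width: 0.0599
```

```bash
python3 -c "
from h import *
go(.559,-.042,.19);grab('scene','s13')"
python3 -c "
import cv2
a=cv2.imread('pics/s13.png');cv2.imwrite('pics/s13c.png',cv2.resize(a[80:180,270:370],None,fx=6,fy=6))"
```

```text
t 19.7 pos [0.4418 0.2825 0.1912] w 0.0599 F [ 0.11  0.13 -0.13] tool delta cm [ 0.91 34.49  0.12] turn [-0.01 -0.12  0.04]
```

View pics/s13c.png

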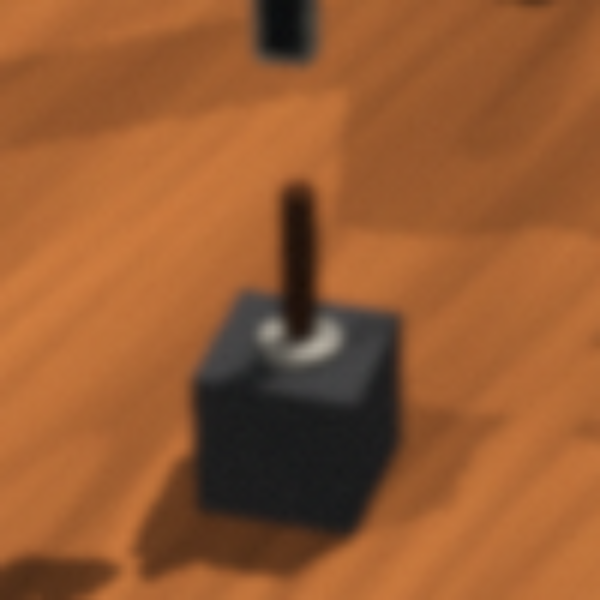

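The stylus hangs upright, handle at crop (298,190)–(300,340) and collar flat on the top. Now to the septum.

Emit:
servo_tool(deltas=[0,1.2,0,0,0,0,0.1,2.5,0,0,0,0,0.1,3.2,0,0,0,0,0.1,3.2,0,0,0,0,0.1,3.2,0,0,0,0,0.1,3.2,0,0,0,0,0.1,3.2,0,0,0,0,0.1,3.2,0,0,0,0,0.1,3.2,0,0,0,0,0.1,2.5,0,0,0,0,0,1.5,0,0,0,0,0,0,0,0,0,0,0,0,0,0,0,0])

```text
clock: 21.05
position: [0.5397, -0.0204, 0.1751]
ee_rot: [0.0, 0.987, 0.159, -0.014]
contact_force: [-0.2, 0.2, -0.1]
width: 0.0599
```

```bash
python3 -c "
from h import *
go(.559,-.042,.15)"
```

```text
t 21.05 pos [ 0.5397 -0.0204  0.1751] w 0.0599 F [-0.24  0.17 -0.14] tool delta cm [1.22 2.67 2.46] turn [-0.25  1.61  0.05]
```

Emit:
servo_tool(deltas=[0.6,1.3,0,-0.2,1.6,0,0.5,1,0,0,0,0,0,0.2,0,0,0,0,0,0,0,0,0,0,0,0,0,0,0,0])

```text
clock: 21.55
position: [0.5585, -0.0389, 0.1747]
ee_rot: [-0.001, 0.987, 0.162, 0.001]
contact_force: [0.6, 0.4, 0.1]
width: 0.06
```

```bash
python3 -c "
from h import *
go(.559,-.042,.15)"
```

```text
t 21.55 pos [ 0.5585 -0.0389  0.1747] w 0.06 F [0.61 0.38 0.09] tool delta cm [-0.05  0.31  2.47] turn [-0.12 -0.11  0.29]
```

Emit:
servo_tool(deltas=[0,0.3,1,-0.1,-0.1,0.3,0,0,1.5,0,0,0,0,0,1.5,0,0,0,0,0,1,0,0,0,0,0,0,0,0,0,0,0,0,0,0,0])

```text
clock: 22.15
position: [0.559, -0.0408, 0.1214]
ee_rot: [-0.0, 0.987, 0.159, -0.0]
contact_force: [0.8, -0.5, 0.2]
width: 0.06
```

```bash
python3 -c "
from h import *
go(.559,-.042,.065);grab('scene','s14')"
python3 -c "
import cv2
a=cv2.imread('pics/s14.png');cv2.imwrite('pics/s14c.png',cv2.resize(a[190:290,230:330],None,fx=6,fy=6))"
```

```text
t 22.15 pos [ 0.559  -0.0408  0.1214] w 0.06 F [ 0.75 -0.53  0.22] tool delta cm [-0.03  0.12  5.64] turn [-0.03  0.03  0.05]
```

View pics/s14c.png

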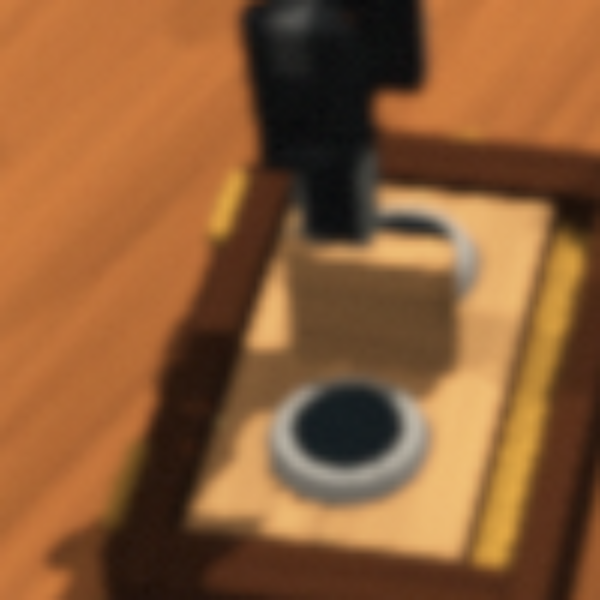

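The near finger projects about 5 mm short of the septum's centre along x (finger ~353 against septum middle ~374, once perspective is allowed for). The stylus grasp showed a similar bias. Shifting +4 mm in tool x and descending.

Emit:
servo_tool(deltas=[0.4,0.1,0.5,0,0,0,0,0,1,0,0,0,0,0,1,0,0,0,0,0,1,0,0,0,0,0,0.8,0,0,0,0,0,0,0,0,0,0,0,0,0,0,0])

```text
clock: 22.9
position: [0.5642, -0.0406, 0.0754]
ee_rot: [0.0, 0.987, 0.159, 0.0]
contact_force: [-0.9, -0.4, 0.6]
width: 0.0599
```

```bash
python3 -c "
from h import *
go(.562,-.041,.064);grab('scene','s15')"
python3 -c "
import cv2
a=cv2.imread('pics/s15.png');cv2.imwrite('pics/s15c.png',cv2.resize(a[190:290,230:330],None,fx=6,fy=6))"
```

```text
t 22.9 pos [ 0.5642 -0.0406  0.0754] w 0.0599 F [-0.89 -0.37  0.63] tool delta cm [-0.22 -0.03  1.14] turn [ 0.02 -0.05  0.04]
```

View pics/s15c.png

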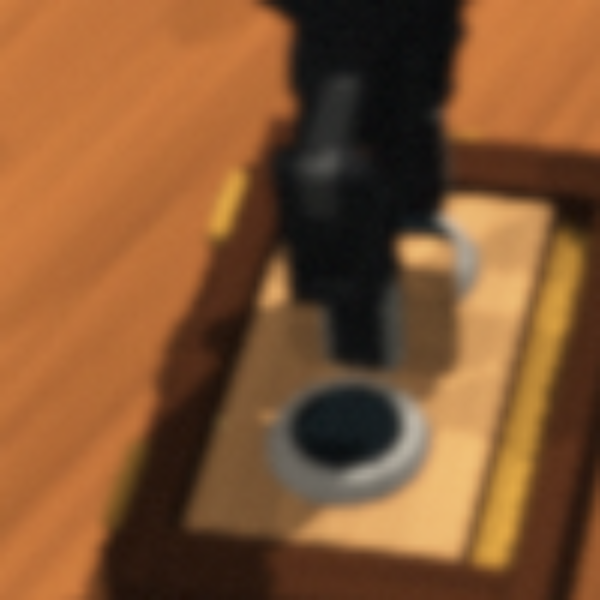

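The finger is now in line with the near ring's centre (about 356 against 352 after perspective), so it is centred in x. Lowering 1.1 cm and closing.

Emit:
servo_tool(deltas=[-0.1,0,0.4,0,0,0,0,0,0.4,0,0,0,0,0,0.2,0,0,0,0,0,0,0,0,0])

```text
clock: 23.35
position: [0.5637, -0.0411, 0.0655]
ee_rot: [0.0, 0.987, 0.159, 0.001]
contact_force: [0.3, 1.1, 0.6]
width: 0.06
```

Emit:
servo_tool(deltas=[0,0,0,0,0,0,0,0,0,0,0,0,0,0,0,0,0,0,0,0,0,0,0,0,0,0,0,0,0,0,0,0,0,0,0,0,0,0,0,0,0,0,0,0,0,0,0,0], jaw=0.3, grip_force=80)

```text
clock: 24.15
position: [0.5642, -0.0411, 0.0661]
ee_rot: [0.001, 0.987, 0.159, 0.002]
contact_force: [0.4, -0.1, 1.0]
width: 0.0107
```

```bash
python3 -c "
from h import *
go(.562,-.041,.164);grab('scene','s16')"
python3 -c "
import cv2
a=cv2.imread('pics/s16.png');cv2.imwrite('pics/s16c.png',cv2.resize(a[190:290,230:330],None,fx=6,fy=6))"
```

```text
t 24.15 pos [ 0.5642 -0.0411  0.0661] w 0.0107 F [ 0.37 -0.08  0.95] tool delta cm [-0.17 -0.06 -9.79] turn [ 0.1  -0.21  0.04]
```

View pics/s16c.png

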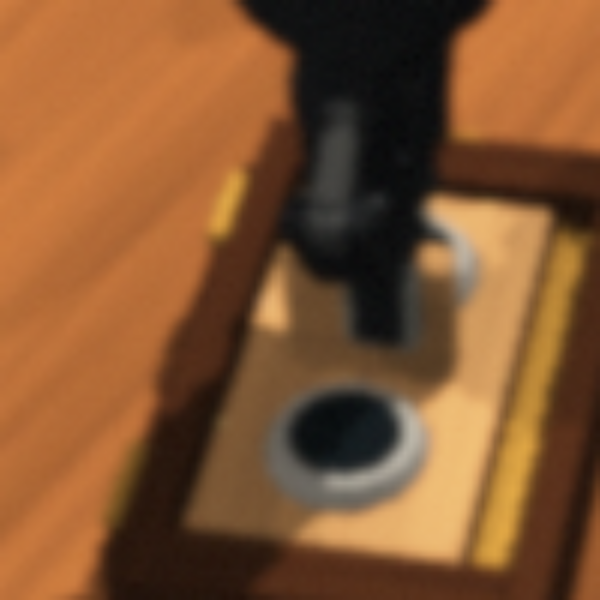

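The septum is pinched (10.7 mm opening), finger ~380 against septum middle ~372, about 2 mm off centre. Lifting gently.

Emit:
servo_tool(deltas=[0,0,-0.2,0,0,0,0,0,-0.3,0,0,0,0,0,-0.4,0,0,0,0,0,-0.5,0,0,0,0,0,-0.5,0,0,0,0,0,-0.5,0,0,0,0,0,-0.4,0,0,0,0,0,-0.2,0,0,0,0,0,0,0,0,0])

```text
clock: 25.1
position: [0.5632, -0.0411, 0.098]
ee_rot: [0.0, 0.987, 0.159, 0.001]
contact_force: [0.6, 0.0, -3.1]
width: 0.0112
```

```bash
python3 -c "
from h import *
go(.5635,-.0415,.166);grab('scene','s17')"
python3 -c "
import cv2
a=cv2.imread('pics/s17.png');cv2.imwrite('pics/s17c.png',cv2.resize(a[170:320,210:360],None,fx=4,fy=4))"
```

```text
t 25.1 pos [ 0.5632 -0.0411  0.098 ] w 0.0112 F [ 0.55  0.01 -3.13] tool delta cm [ 0.03  0.06 -6.79] turn [ 0.07 -0.12  0.05]
```

View pics/s17c.png

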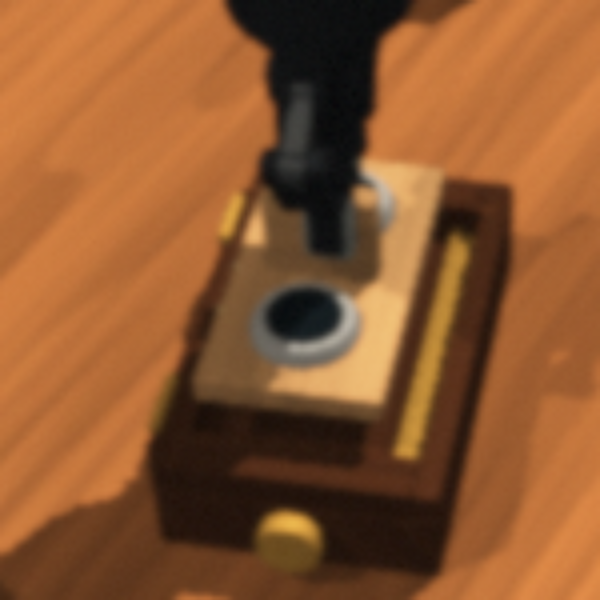

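The board is lifted, clear of the seat and level, with a 3 N load (about 0.3 kg). Lifting the remaining 7 cm.

Emit:
servo_tool(deltas=[0,0,-0.3,0.1,-0.1,0,0,0,-0.5,0,0,0,0,0,-0.6,0,0,0,0,0,-0.6,0,0,0,0,0,-0.6,0,0,0,0,0,-0.6,0,0,0,0,0,-0.6,0,0,0,0,0,-0.6,0,0,0,0,0,-0.6,0,0,0,0,0,-0.6,0,0,0,0,0,-0.6,0,0,0,0,0,-0.4,0,0,0,0,0,-0.2,0,0,0,0,0,0,0,0,0,0,0,0,0,0,0])

```text
clock: 26.65
position: [0.5629, -0.041, 0.172]
ee_rot: [-0.0, 0.987, 0.159, -0.0]
contact_force: [0.5, 0.4, -3.1]
width: 0.0109
```

```bash
python3 - <<'E'
from h import *
go(.5635,-.0415,.166)
im,d=grab('scene','s18');grab('top','t18')
im=im.astype(int);W=cloud('scene',d)
m=(W[...,2]>.125)&(W[...,2]<.17)&(im[...,0]>150)&(im[...,2]>70)&(abs(W[...,0]-.56)<.12)&(abs(W[...,1]+.04)<.12)
P=W[m];P=P[abs(P[:,2]-np.median(P[:,2]))<.008];c=P.mean(0);n=np.linalg.svd(P-c,full_matrices=False)[2][2];n*=np.sign(n[2]);print(len(P),c,n,'tilt',np.arccos(n[2]))
import cv2
a=cv2.imread('pics/s18.png');b=cv2.imread('pics/t18.png')
cv2.imwrite('pics/c18.png',np.hstack([a[60:360,180:480],b[160:460,120:420]]))
E
```

```text
t 26.65 pos [ 0.5629 -0.041   0.172 ] w 0.0109 F [ 0.47  0.41 -3.12] tool delta cm [0.04 0.06 0.6 ] turn [-0.05  0.02  0.05]
983 [ 0.5828778  -0.04581664  0.1534898 ] [0.01520789 0.00679453 0.99986127] tilt 0.01665747093082723
```

View pics/c18.png

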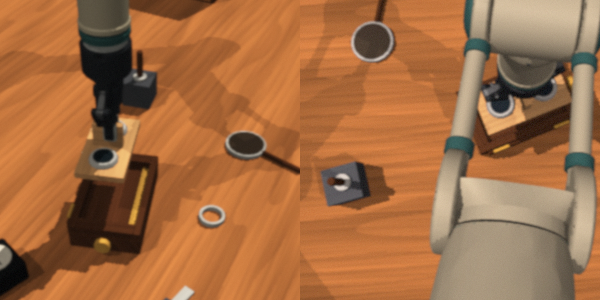

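The board is held about 105 mm above its seat (top face z 0.1535), with a fitted tilt of 0.017 rad. The stylus hangs in its stand, and the visible bystanders are where they were. One short settle, then hand in.

Emit:
servo_tool(deltas=[0,0,0,0,0,0,0,0,0,0,0,0,0,0,0,0,0,0,0,0,0,0,0,0,0,0,0,0,0,0])

```text
clock: 27.25
position: [0.5624, -0.0409, 0.171]
ee_rot: [-0.001, 0.987, 0.159, -0.001]
contact_force: [0.4, 0.1, -2.6]
width: 0.0105
```

```bash
python3 - <<'E'
from h import *
st(); print(np.round(manip.get_state()['qd'],4)); print(manip.sign_off())
E
```

```text
{'clock': 27.25, 'qpos': [-0.1965, 0.3008, 1.6243, 0.0006, 1.2193, 1.0538], 'position': [0.5624, -0.0409, 0.171], 'ee_rot': [-0.0008, 0.9872, 0.1595, -0.0012], 'contact_force': [0.384, 0.0745, -2.6309], 'width': 0.0105}
[-0.0034  0.0001  0.0001  0.0013 -0.002  -0.0003]
the job is handed in; nothing more can be done
None
```

I drew the stylus through the seam from left to right at about 3 cm/s and nothing bound. I then hung it back in its stand, lifted the lens board by its septum and handed the job in at 27.25 s while still holding it.

**Last checks:**
- **Board:** it is about 105 mm above its seat, with a fitted tilt of 0.017 rad. The load on the gripper is about 3 N, and the joints are nearly still (all under 0.004 rad/s).
- **Stylus:** after release it hung upright with its collar on the stand, and the later pictures show the same.
- **Bystanders:** the reading glass and spare ring look unmoved. The timer and gauge are only partly in the last pictures I viewed. I did not measure any of their positions again, but nothing was touched there.

**Disagreements:** the scene camera put the held stylus 2–4 mm off the arm's own reading of tool position. I corrected for that from the pictures in the seam, at the stand hole and at the septum. I gripped the septum about 2 mm off its centre, and the board still stayed level.

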